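# Clear the plate jig and feel its gap with a taper gauge

## Task

First take the two crumpled paper balls off the top of the plate jig and put them in the waste bin. Then lift the taper gauge out of its stand by the handle and slide its blade straight down into the slot between the jig's two upright plates, around the middle of the slot, until it drags snugly against both plates without forcing them wide apart. Finish while still gripping the gauge and holding it still at that depth, and leave everything else on the bench where it stands.

Things in the scene. Friction and masses are not known exactly. Their poses are not given: they have to be found in the camera images.
- slot (a point): Middle of the slot between the jig's two plates, at its throat, 107 mm above the bench and 8 mm below the jig's flat top. x runs across the slot, y along it, z up. Throat 4 to 6 mm wide: fixed plate's face 2 mm away on the -x side, sprung plate's 2 to 4 mm on the +x side. Above it, bevelled lips widen the mouth by 4 mm on each side. Below it the faces are parallel for 85 mm.
- jig: The plate jig: stand with two upright aluminium plates, 165 mm long (along the slot, its y) by 130 mm wide, 115 mm high, fixed to the bench; flat top 120 mm long, reaching 38 to 40 mm to either side of the slot. Origin at the centre of its underside, right below the slot. Both plates ride on a carriage that floats sideways (x) up to 6 mm either way on soft springs (0.4 N per mm), so the slot centres itself on the blade.
- carriage: The floating carriage of the plate jig; the aluminium fixed plate (-x side of the slot) is one with it and it carries the sprung plate. (In the rules carriage_c0 is the fixed plate's face and carriage_c1 its bevelled lip.) Origin on the middle of the slot at bench height; axes as for the slot.
- spring_plate (a joint): How far the plate on the +x side has been pushed open against its springs, in m: 0 at rest, grows as the blade wedges it away; 3 N per mm, stop at 7 mm. Snug is roughly 0.5 to 2.5 mm (a squeeze of about 1.5 to 7.5 N, felt as an upward drag of a few newtons while pushing down).
- gap_set (a joint): Setting of the gap, in m, 0 to 0.002, locked by stiff friction: the throat is 4 mm plus this wide when the sprung plate is at rest.
- gauge_handle (a point): Centre of the taper gauge's black handle, a block 22 mm (its x) by 44 mm (its y) by 48 mm high, upright above a steel blade 85 mm long. The blade is 18 mm wide (y) and tapers in thickness (x): 2 mm at the tip, 0.1 mm more per mm of length, 10.5 mm under the handle. The tip is 109 mm below this point. Same after a half turn about z.
- gauge_tip (a point): Tip of the gauge's blade (centre of its lower edge), 109 mm below the handle's centre; axes as the handle's, z up towards the handle.
- gauge: The whole taper gauge, 0.07 to 0.12 kg; origin at the blade's tip, axes as the handle's. It starts upright in its stand, the handle's underside resting on the stand's top, 100 mm above the bench.
- stand: The gauge's stand: white block 60 by 64 mm, 100 mm high on an 80 mm square grey foot, fixed to the bench, with an upright well 16 by 26 mm for the blade, which stands 85 mm deep in it. Origin at the centre of its underside.
- bin: Waste bin: open grey box, 130 by 130 mm, 90 mm high, walls 4 mm, fixed to the bench. Origin at the centre of its underside.
- wad1_center (a point): Centre of a crumpled paper ball, stiff, about 34 mm across and 32 mm high with a flat foot, 12 g; it starts on the jig's flat top, over the slot, towards the -y end of the slot (28 to 42 mm from its middle).
- wad2_center (a point): The other, like paper ball, towards the +y end of the slot.
- rack: Bystander: blue tube rack, 100 x 60 mm, 84 mm high with its tubes, loose. Origin under its centre.
- dish: Bystander: small round bowl, 60 mm across, 22 mm high, loose. Origin under its centre.
- stamp: Bystander: black desk stamp, 40 x 60 mm, 60 mm high, loose. Origin under its centre.
- marker: Bystander: marker pen lying, 125 mm long, 16 mm thick, loose. Origin under its white half.
- flask: Bystander: white screw jar, 54 mm across, 100 mm high, loose. Origin under its centre.
- mouse: Bystander: black computer mouse, 100 x 58 mm, 31 mm high, loose. Origin under its centre.

How it is judged (in metres and radians):
On the way, in this order (a step that is already met when the one before it is completed fails the run):
1. both paper balls lie in the waste bin (x of wad1_center in the frame of bin between -0.063 and 0.063 m and y of wad1_center in the frame of bin between -0.063 and 0.063 m and z of each of wad1_center, wad2_center in the frame of bin below 0.085 m and x of wad2_center in the frame of bin between -0.063 and 0.063 m and y of wad2_center in the frame of bin between -0.063 and 0.063 m), for 0.2 s.
2. the gauge is lifted clear of its stand, gripped by the handle (z of gauge_tip in the frame of stand above 0.09 m and contact force between the fingers and gauge above 3 N), for 0.1 s.
3. the gripped gauge's blade is snug between the plates (z of gauge_tip in the frame of slot between -0.078 and -0.012 m and y of gauge_tip in the frame of slot between -0.045 and 0.045 m and x of gauge_tip in the frame of slot between -0.008 and 0.008 m and value of joint spring_plate between 0.0004 and 0.003 m and (contact force between gauge and carriage_c0 above 0.6 N or contact force between gauge and carriage_c1 above 0.6 N) and contact force between the fingers and gauge above 3 N and angle between gauge_tip's own z axis and vertical below 0.12 rad), for 0.2 s.
At the end, for the whole second after the job is handed in: Both paper balls in the bin; gauge still gripped (over 3 N), upright within 0.12 rad, still; its tip 12 to 78 mm below the throat, within 45 mm of the slot's middle; blade presses the fixed plate (over 0.6 N) and holds the sprung plate 0.4 to 3 mm open; bystanders within 3 cm (all of step 1 and all of step 3 and linear speed of gauge below 0.015 m/s); the arm keeps its last pose, push and grip.
It fails at once if the sprung plate is forced more than 4.5 mm open (value of joint spring_plate above 0.0045 m).
It fails at once if a bystander (rack, dish, stamp, marker, jar, mouse) is shifted by more than 3 cm (distance of any of rack, dish, stamp, marker, flask, mouse from where it was at the start of the episode above 0.03 m).
It also fails if it takes over 61 s, if anything falls off the work surface, if the arm or the gripper's body presses on something with over 40 N, if the wrist force passes 120 N, or if a joint passes its speed limit or range.

## Robot

A 6-joint arm with a two-finger parallel gripper is mounted at the origin on the work surface. World frame = base frame: x ahead of the robot, y to its left, z up, the work surface at z = 0. Lengths are in m, angles in degrees, forces in N, time in s.
With the tool pointing down it reaches from about 0.35 to 0.725 m from the base axis. Payload 6 kg.
Tool frame: the origin (TCP) lies at the very end of the fingers, on their centre line; the grasp point (between the pads) lies 19 mm behind it (r.hold_point_z is the distance from the TCP to the grasp point, in m); z points along the fingers, y is the line along which they close (so a half turn about z gives the same grasp; the last joint's range is limited). The gripper opens to 85 mm and grips with 20 to 120 N. Pads are 22 mm wide; open, the fingers measure 114 mm over their backs; the gripper's body (76 mm by 85 mm) begins 54 mm behind the grasp point. The pads swing forward as they close: fully open they stand 13 mm farther back than shut.
Start: joints at [-54.735, 2.303, 4.859, 0, -92.561, -19.12], TCP at [0.167, -0.576, 0.231] pointing down, gripper open.
Joint ranges: [-146.85, 146.85], [-73.84, 115.35], [-62.03, 85.46], [-188.31, 113.3], [-161.28, -10.13], [-171.36, 171.36]. Speed limits (degrees/s): [147.25, 147.25, 172.46, 180, 180, 180].

## Interface

Orientations are given as [roll, pitch, yaw] about the fixed x, y, z axes, in that order (R = Rz(yaw) Ry(pitch) Rx(roll)).
In Python, from station import r gives the robot as it stands.
- The arm moves only by the tool drive_tool, never from a script. Its argument "motion" is a list of rows, each a list of 5 numbers: the closure, from 0 (fully open) to 1 (shut), then the shift along the world's x, y, z in cm, then the turn about the world's z in rad. A call has 1 to 12 rows; each row shifts and turns the commanded pose from where the row before left it; what a row does not reach is not made up. A row lasts 1/8 s, in which the tool goes at most 62.5 mm and 10.7 degrees, less where a joint would pass 70% of its speed; a pose out of reach is approached as far as the arm can. A call with a gripper value outside its range is refused whole. The fingers move at their own pace and stop on an object; "newtons" is the grip in N (left out, the last holds). Time passes only in rows, so rows that do not move let the fingers close. It gives the time, the measured TCP pose, the force, the opening and the grip force at its end, in the units of the state.
- r.read_state(): the state, without advancing time (a new reading comes with each control period).
- r.get_image(name): name is "scene" or "top"; returns the picture (420x560x3 uint8, red, green, blue); there is no depth.
- r.get_calibration(name): a dict with "mtx" (3x3 intrinsics, pixels), "k1" (the pictures are not rectified: a ray, as slopes to the right and down, at radius r is drawn at 1 + k1 r^2 times it, then the intrinsics apply), "pose" (4x4, takes a point from camera to world coordinates). Camera axes: x right, y up, looking along -z (the intrinsics and any distortion apply to the point x, -y, -z); pixel columns grow to the right and rows downward; lengths in m; the calibration is good to about 2 mm. A picture is of the moment at which its call begins. get_calibration takes no time and is no camera call.
- r.hand_in(): hands the job in; it is judged then, once.
The state is a dict: "time": time; "joints": joint angles; "dq": joint speeds; "tau": joint torques, N m; "eef_pos": TCP position; "eef_rot": TCP orientation; "wrist_force": force on the tool from outside, world axes, zero at the start; "torque": the same for the moment, N m; "width": finger opening in m; "gripper_force": force on a finger pad.
Only numpy, scipy, OpenCV 4.12 (cv2) and the standard library are available. Lean on these libraries where they do the work, as an engineer would, in place of code of your own. Each camera call takes 0.05 s, during which the arm holds its last target. There are 200 camera calls.

## Working session

There is one attempt and no reset: what is moved stays moved. The work goes in short steps, Python scripts to look and compute and a tool call to move; the robot and the scene stay as the last step left them, time stands still between calls to the robot, and variables do not carry over. Pictures are saved under pics/ and viewed, at most 10 in all, crops included, and the job is handed in when it is done.

Besides the shell and the picture viewer there is one more tool, called after "Emit:" as name([rows], argument=value, ...), one row to a line, values as JSON. drive_tool: Moves the arm, as the interface text tells. Its arguments: {"type":"object","properties":{"motion":{"type":"array"},"newtons":{"type":"number"}},"required":["motion"]}

```bash
ls; mkdir -p pics
cat > h.py <<'E'
import numpy as np, cv2
from station import r
def pix2w(name,u,v,z):
    c=r.get_calibration(name);K=np.array(c["mtx"]);P=np.array(c["pose"])
    xd=np.linalg.solve(K,[u,v,1.])[:2];x=xd.copy()
    for _ in range(20): x=xd/(1+c["k1"]*(x@x))
    d=P[:3,:3]@[x[0],-x[1],-1];o=P[:3,3]
    return o+d*(z-o[2])/d[2]
def w2pix(name,p):
    c=r.get_calibration(name);K=np.array(c["mtx"]);P=np.array(c["pose"])
    q=P[:3,:3].T@(np.array(p)-P[:3,3]);x=np.array([q[0],-q[1]])/-q[2];x=x*(1+c["k1"]*(x@x))
    return (K@[x[0],x[1],1])[:2]
def save(name,f,crop=None,s=1):
    im=cv2.cvtColor(np.asarray(r.get_image(name)),cv2.COLOR_RGB2BGR)
    if crop: a,b,c,d=crop;im=im[b:d,a:c]
    if s!=1: im=cv2.resize(im,None,fx=s,fy=s,interpolation=cv2.INTER_CUBIC)
    cv2.imwrite("pics/"+f,im)
E
python3 - <<'E'
from h import *
print(r.read_state())
for n in("scene","top"): save(n,n+"0.png",s=1.4); c=r.get_calibration(n);print(c)
E
```

```text
pics
{'time': 0.0, 'joints': array([-5.47332887e+01,  2.33626230e+00,  4.80137323e+00, -2.48498215e-02,
       -9.25617836e+01, -1.91194635e+01]), 'dq': array([-0.00911022,  0.01239798,  0.02071434, -0.01293441,  0.06023627,
        0.00284727]), 'tau': array([ 3.86600550e-04, -3.68208611e+01,  3.47420132e+01,  6.93241954e+00,
       -5.37263884e-03, -3.11674057e-05]), 'eef_pos': array([ 0.16683681, -0.57599081,  0.23029926]), 'eef_rot': array([ 1.79900528e+02, -8.20665306e-03, -1.63851655e+02]), 'wrist_force': array([0.01287432, 0.60362627, 0.8504205 ]), 'torque': array([ 0.02154753, -0.02701563, -0.05585247]), 'gripper_force': 0.0, 'width': 0.08553246169574481}
{'mtx': array([[386.16491928,   0.        , 285.60220975],
       [  0.        , 386.16491928, 213.90691119],
       [  0.        ,   0.        ,   1.        ]]), 'k1': -0.06957128871890163, 'pose': array([[-0.82612208, -0.44261622,  0.34873083,  0.85378935],
       [ 0.56347448, -0.64412763,  0.51729692,  0.42280453],
       [-0.00433684,  0.62385133,  0.781531  ,  0.70210038],
       [ 0.        ,  0.        ,  0.        ,  1.        ]])}
{'mtx': array([[428.08446564,   0.        , 282.20250835],
       [  0.        , 428.08446564, 209.68732328],
       [  0.        ,   0.        ,   1.        ]]), 'k1': -0.030848121618066188, 'pose': array([[-0.02629432,  0.99611858, -0.08400224,  0.49728145],
       [-0.9996522 , -0.0260314 ,  0.00422386,  0.0143134 ],
       [ 0.00202077,  0.08408409,  0.99645661,  0.97978372],
       [ 0.        ,  0.        ,  0.        ,  1.        ]])}
```

View pics/scene0.png

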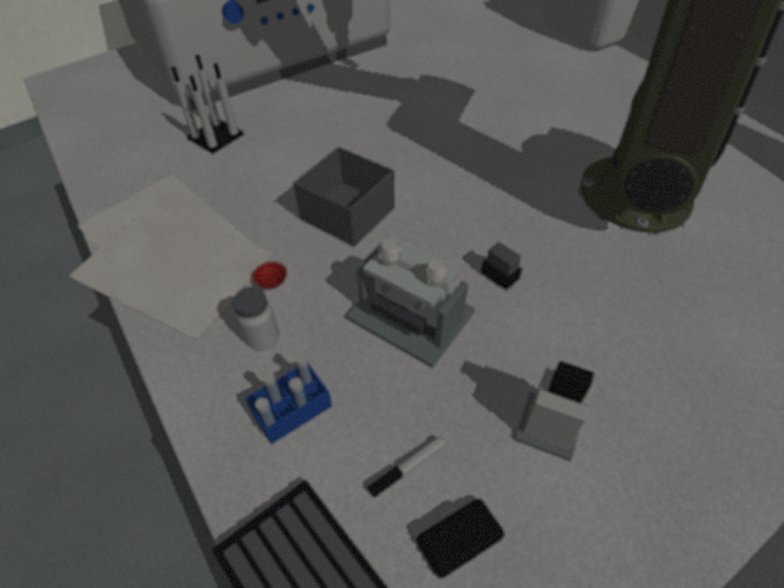

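View pics/top0.png

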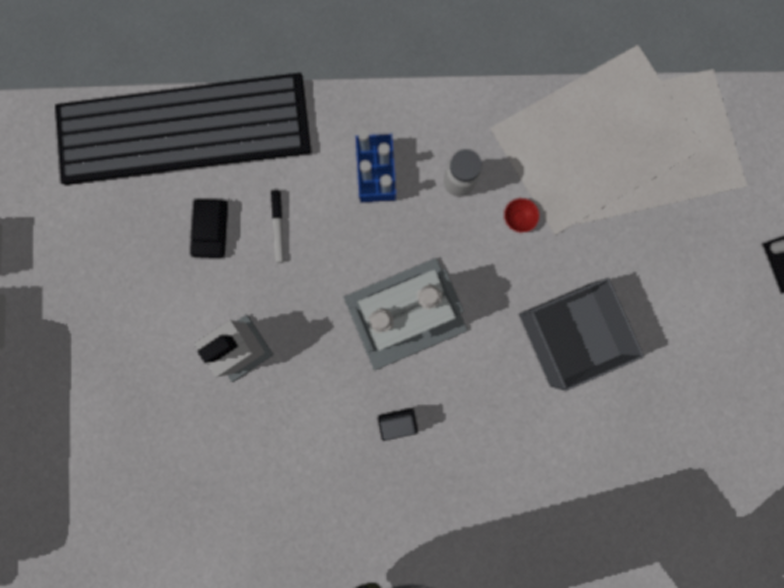

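The top view (shown at 1.4×) has the jig at about (406,313), with wads at (380,320) and (429,296). The gauge handle is at (217,348) and the bin at (580,335). I'll enlarge the jig and gauge next.

Run:
```python
from h import *
im=cv2.cvtColor(np.asarray(r.get_image("top")),cv2.COLOR_RGB2BGR)
a=cv2.resize(im[180:270,240:340],None,fx=6,fy=6,interpolation=cv2.INTER_CUBIC)
cv2.imwrite("pics/jig.png",cv2.convertScaleAbs(a,alpha=1.4))
b=cv2.resize(im[215:285,130:210],None,fx=7,fy=7,interpolation=cv2.INTER_CUBIC)
cv2.imwrite("pics/st.png",cv2.convertScaleAbs(b,alpha=1.6,beta=20))
```

```text
(no output)
```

View pics/jig.png

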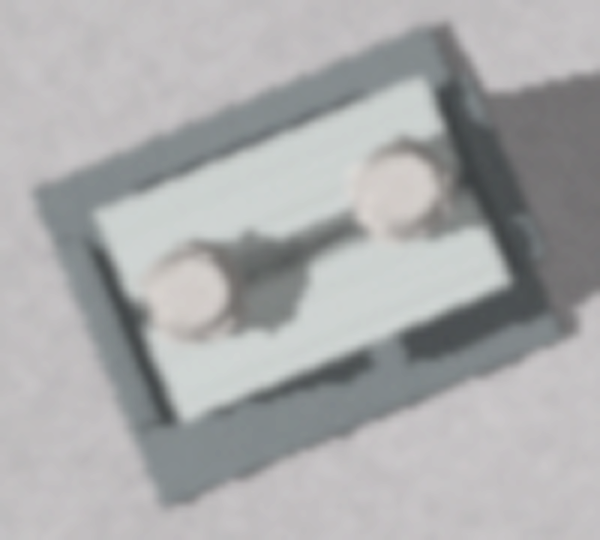

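View pics/st.png

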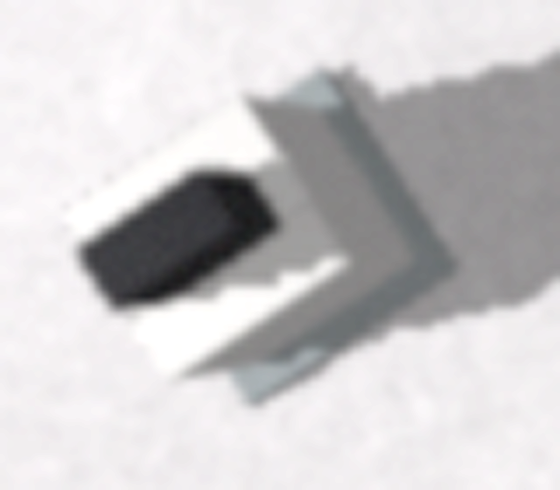

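Run:
```python
from h import *
def f(L,z,o,s): return np.array([pix2w("top",o[0]+(u+.5)/s-.5,o[1]+(v+.5)/s-.5,z) for u,v in L])
def rep(n,P):
    e=np.roll(P,-1,0)-P
    print(n,"c",P.mean(0).round(4),"len",np.linalg.norm(e,axis=1).round(4),"ang",np.degrees(np.arctan2(e[:,1],e[:,0])).round(1))
J=(240,180);S=(130,215)
rep("jigtop",f([(93,212),(425,75),(512,282),(180,420)],.115,J,6))
rep("jigbase",f([(37,190),(445,25),(575,330),(168,505)],.012,J,6))
w=f([(400,190),(189,291)],.140,J,6);print("wads",w.round(4))
sl=f([(355,222),(240,264)],.11,J,6);print("slotline",sl.round(4),np.degrees(np.arctan2(*(sl[1]-sl[0])[[1,0]])))
rep("handle",f([(80,250),(203,172),(240,228),(118,306)],.148,S,7))
rep("stand",f([(65,220),(247,98),(350,262),(180,378)],.1,S,7))
rep("bin",np.array([pix2w("top",u/1.4,v/1.4,.09) for u,v in[(520,316),(607,281),(641,353),(564,389)]]))
for n,p in dict(wad1=w[0],wad2=w[1]).items(): print(n,w2pix("scene",p)*1.4)
```

```text
jigtop c [ 0.5474 -0.0046  0.115 ] len [0.1216 0.076  0.121  0.0759] ang [ -69.  -159.1  111.    21.4]
jigbase c [ 0.5478 -0.0082  0.012 ] len [0.167  0.1255 0.1665 0.1284] ang [ -69.4 -158.9  111.6   21.3]
wads [[ 0.5638 -0.0365  0.14  ]
 [ 0.5324  0.0335  0.14  ]]
slotline [[ 0.5556 -0.0227  0.11  ]
 [ 0.5424  0.0167  0.11  ]] 108.57959691682876
handle c [0.498  0.2644 0.148 ] len [0.0401 0.0188 0.0398 0.0189] ang [ -58.9 -147.   121.3   33.9]
stand c [0.4976 0.264  0.1   ] len [0.0639 0.0573 0.0597 0.0577] ang [ -57.4 -148.4  123.    35.8]
bin c [ 0.5038 -0.2674  0.09  ] len [0.1419 0.1178 0.1278 0.1251] ang [ -69.8 -157.5  112.8   29. ]
wad1 [388.20742581 248.39563834]
wad2 [434.69537622 269.08969351]
```

Emit:
drive_tool([
  [0.35, 3.3, 4.5, 0, 0],
  [0.35, 3.3, 4.5, 0, 0],
  [0.35, 3.3, 4.5, 0, 0],
  [0.35, 3.3, 4.5, 0, 0],
  [0.35, 3.3, 4.5, 0, 0],
  [0.35, 3.3, 4.5, 0, 0],
  [0.35, 3.3, 4.5, 0, 0],
  [0.35, 3.3, 4.5, 0, 0],
  [0.35, 3.3, 4.5, 0, 0],
  [0.35, 3.3, 4.5, 0, 0],
  [0.35, 3.3, 4.5, 0, 0],
  [0.35, 3.4, 4.5, 0, 0],
], newtons=25)

```text
time: 1.65
eef_pos: [0.5646, -0.0346, 0.2312]
eef_rot: [180.0, 0.0, -163.8]
wrist_force: [0.7, -1.1, 0.5]
width: 0.0552
gripper_force: 0.0
```

Emit:
drive_tool([
  [0.35, -0.1, -0.2, -4, 0],
  [0.35, 0, 0, -4, 0],
  [0.35, 0, 0, -2, 0],
  [0.35, 0, 0, -1, 0],
  [0.35, 0, 0, 0, 0],
  [0.8, 0, 0, 0, 0],
  [0.8, 0, 0, 0, 0],
  [0.8, 0, 0, 0, 0],
  [0.8, 0, 0, 0, 0],
  [0.8, 0, 0, 0, 0],
])

```text
time: 2.9
eef_pos: [0.5637, -0.0384, 0.1231]
eef_rot: [-179.9, 0.2, -163.8]
wrist_force: [-0.0, 0.0, 6.7]
width: 0.0326
gripper_force: 25.1
```

Emit:
drive_tool([
  [0.8, 0, 0, 2, 0],
  [0.8, 0, 0, 5, 0],
  [0.8, -0.6, -4.5, 1, 0],
  [0.8, -0.6, -4.5, 0, 0],
  [0.8, -0.7, -4.5, 0, 0],
  [0.8, -0.7, -4.5, 0, 0],
  [0.8, -0.6, -4.1, 0, 0],
  [0.8, 0, 0, 0, 0],
  [0.8, 0, 0, -4, 0],
  [0.8, 0, 0, -4, 0],
  [0.8, 0, 0, -3, 0],
  [0.8, 0, 0, -2, 0],
])

```text
time: 4.4
eef_pos: [0.5307, -0.2586, 0.0703]
eef_rot: [180.0, -0.1, -163.8]
wrist_force: [-0.9, 0.3, -0.0]
width: 0.0321
gripper_force: 25.0
```

Emit:
drive_tool([
  [0.35, 0, 0, 0, 0],
  [0.35, 0, 0, 0, 0],
  [0.35, 0, 0, 2, 0],
  [0.35, 0, 0, 5, 0],
  [0.35, 0, 0, 5, 0],
  [0.35, 0, 4.9, 1, 0],
  [0.35, 0, 4.9, 0, 0],
  [0.35, 0, 4.9, 0, 0],
  [0.35, 0, 4.9, 0, 0],
  [0.35, 0.1, 4.8, 0, 0],
  [0.35, 0.1, 4.8, 0, 0],
  [0.35, 0, 0, 0, 0],
])

```text
time: 5.9
eef_pos: [0.5332, 0.0353, 0.2039]
eef_rot: [180.0, 0.2, -163.6]
wrist_force: [-0.6, -0.6, 1.0]
width: 0.0557
gripper_force: 0.0
```

Run:
```python
from h import *
save("scene","bin1.png",crop=(180,80,380,240),s=3)
```

```text
(no output)
```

View pics/bin1.png

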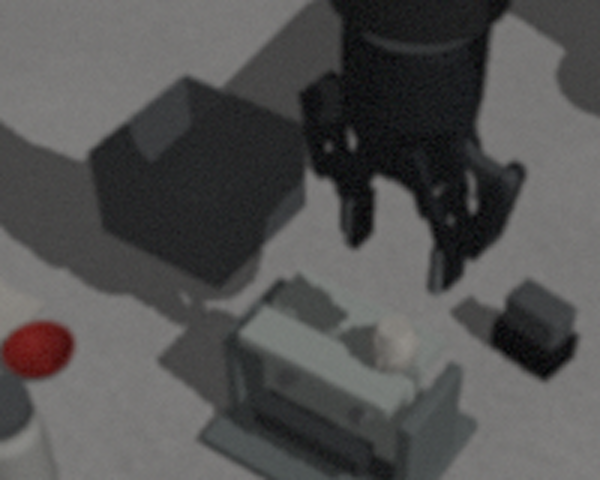

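The scene crop shows wad 1 gone from the jig, wad 2 still there at (393,340), and the bin in shadow. Next I'll take wad 2.

Emit:
drive_tool([
  [0.35, -0.1, -0.2, -4, 0],
  [0.35, 0, 0, -3, 0],
  [0.35, 0, 0, -1.1, 0],
  [0.35, 0, 0, 0, 0],
  [0.8, 0, 0, 0, 0],
  [0.8, 0, 0, 0, 0],
  [0.8, 0, 0, 0, 0],
  [0.8, 0, 0, 0, 0],
  [0.8, 0, 0, 2, 0],
  [0.8, 0, 0, 5, 0],
  [0.8, 0, 0, 1, 0],
])

```text
time: 7.32
eef_pos: [0.5333, 0.0308, 0.2056]
eef_rot: [-180.0, 0.4, -163.8]
wrist_force: [-0.3, 0.6, -0.8]
width: 0.0324
gripper_force: 25.0
```

Emit:
drive_tool([
  [0.8, -0.9, -5.1, 0, 0],
  [0.8, -0.9, -5.1, 0, 0],
  [0.8, -0.9, -5.1, 0, 0],
  [0.8, -0.9, -5.1, 0, 0],
  [0.8, -0.9, -5.1, 0, 0],
  [0.8, -1.0, -5.2, 0, 0],
  [0.8, 0, 0, 0, 0],
  [0.8, 0, 0, -5, 0],
  [0.8, 0, 0, -5, 0],
  [0.8, 0, 0, -3, 0],
  [0.35, 0, 0, 0, 0],
  [0.35, 0, 0, 0, 0],
])

```text
time: 8.82
eef_pos: [0.4779, -0.2764, 0.0724]
eef_rot: [-179.9, 0.1, -163.8]
wrist_force: [0.4, -0.1, -0.1]
width: 0.0557
gripper_force: 0.0
```

Emit:
drive_tool([
  [0.35, 0, 0, 2, 0],
  [0.35, 0, 0, 5, 0],
  [0.35, 0, 0, 5, 0],
  [0.35, 0, 4, 3, 0.18],
  [0.35, 0, 5, 2, 0.18],
  [0.35, 0, 5, 0, 0.18],
  [0.35, 0, 5, 0, 0.18],
  [0.35, 0, 5, 0, 0.18],
  [0.35, 0, 5, 0, 0.18],
  [0.35, 0, 5, 0, 0.18],
  [0.35, 0, 5, 0, 0.18],
  [0.35, 0, 5, 0, 0.18],
])

```text
time: 10.32
eef_pos: [0.4769, 0.1656, 0.2432]
eef_rot: [-179.8, 0.1, -70.7]
wrist_force: [-0.0, -0.2, -0.5]
width: 0.0558
gripper_force: 0.0
```

Run:
```python
from h import *
im=cv2.cvtColor(np.asarray(r.get_image("top")),cv2.COLOR_RGB2BGR)
a=cv2.resize(im[170:290,230:480],None,fx=3.2,fy=3.2,interpolation=cv2.INTER_CUBIC)
cv2.imwrite("pics/bin2.png",cv2.convertScaleAbs(a,alpha=1.6,beta=20))
```

```text
(no output)
```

View pics/bin2.png

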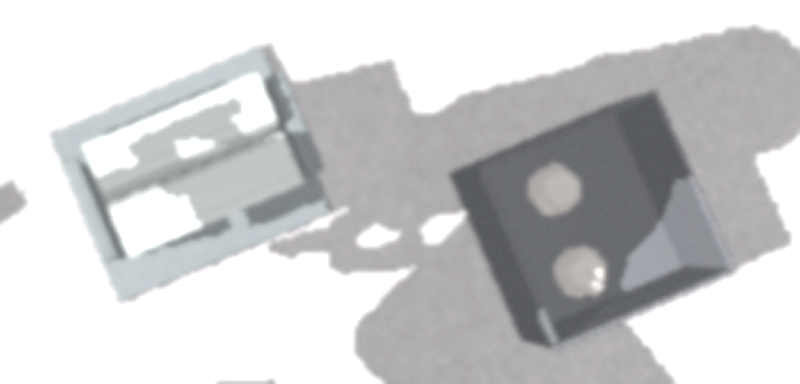

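Both wads lie in the bin, at (555,188) and (580,272) in the crop. The slot's dark band runs from (104,188) to (284,136).

Run:
```python
from h import *
P=np.array([pix2w("top",230+(u+.5)/3.2-.5,170+(v+.5)/3.2-.5,.108) for u,v in[(104,188),(284,136)]])
d=P[1]-P[0];print(P.round(4),P.mean(0),np.degrees(np.arctan2(d[1],d[0])))
n=np.array([np.cos(np.radians(21.2)),np.sin(np.radians(21.2))])
print("offset of jig centre from slot line",(np.array([.5474,-.0046])-P[:,:2])@n)
```

```text
[[ 0.5336  0.0524  0.108 ]
 [ 0.5638 -0.0632  0.108 ]] [ 0.54869021 -0.00538876  0.108     ] -75.37340919851252
offset of jig centre from slot line [-0.00775816  0.00592284]
```

Emit:
drive_tool([
  [0.35, 0.7, 3.3, 0, 0.1],
  [0.35, 0.7, 3.3, 0, 0.13],
  [0.35, 0.7, 3.3, 0, 0],
  [0.35, 0, 0, 0, 0],
  [0.35, 0, 0, -4, 0],
  [0.35, 0, 0, -4, 0],
  [0.35, 0, 0, -3, 0],
  [0.35, 0, 0, -2, 0],
  [0.35, 0, 0, 0, 0],
])

```text
time: 11.5
eef_pos: [0.4977, 0.2622, 0.1101]
eef_rot: [179.9, -0.0, -57.9]
wrist_force: [0.6, 0.5, 1.1]
width: 0.0553
gripper_force: 0.0
```

Emit:
drive_tool([
  [0.35, 0, 0.2, 0.2, 0],
  [0.9, 0, 0, 0, 0],
  [0.9, 0, 0, 0, 0],
  [0.9, 0, 0, 0, 0],
  [0.9, 0, 0, 0, 0],
  [0.9, 0, 0, 0, 0],
  [0.9, 0, 0, 0, 0],
], newtons=60)

```text
time: 12.38
eef_pos: [0.4983, 0.265, 0.1133]
eef_rot: [-179.9, -0.0, -57.8]
wrist_force: [-1.8, 1.2, 5.9]
width: 0.021
gripper_force: 59.2
```

Emit:
drive_tool([
  [0.9, 0, 0, 1, 0],
  [0.9, 0, 0, 3, 0],
  [0.9, 0, 0, 4, 0],
  [0.9, 0, 0, 4, 0],
  [0.9, 0, 0, 2.5, 0],
  [0.9, 0, 0, 1, 0],
  [0.9, 0, 0, 0, 0],
])

```text
time: 13.25
eef_pos: [0.4978, 0.2648, 0.2669]
eef_rot: [180.0, 0.0, -57.9]
wrist_force: [0.6, 0.1, -1.5]
width: 0.0216
gripper_force: 58.7
```

Emit:
drive_tool([
  [0.9, 0.5, -3, 0, -0.032],
  [0.9, 0.7, -4, 0, -0.032],
  [0.9, 0.7, -4, 0, -0.032],
  [0.9, 0.7, -4, 0, -0.032],
  [0.9, 0.7, -4, 0, -0.032],
  [0.9, 0.7, -4, 0, -0.032],
  [0.9, 0.5, -2.5, 0, 0],
  [0.9, 0.4, -1.5, 0, 0],
  [0.9, 0, 0, -2, 0],
  [0.9, 0, 0, -1.5, 0],
  [0.9, 0, 0, 0, 0],
])

```text
time: 14.62
eef_pos: [0.5462, -0.005, 0.2302]
eef_rot: [179.8, 0.0, -68.8]
wrist_force: [-0.1, 0.2, -0.4]
width: 0.0211
gripper_force: 58.7
```

Run:
```python
from h import *
print(r.read_state()["wrist_force"])
def sv(n,c,s,f):
    im=cv2.cvtColor(np.asarray(r.get_image(n)),cv2.COLOR_RGB2BGR)
    a,b,e,d=c
    cv2.imwrite("pics/"+f,cv2.convertScaleAbs(cv2.resize(im[b:d,a:e],None,fx=s,fy=s,interpolation=cv2.INTER_CUBIC),alpha=1.5))
sv("scene",(230,120,350,270),4,"app.png")
p=r.read_state()["eef_pos"]; t=p-[0,0,.098]
print(p,"tip px",(w2pix("scene",t)-[230,120])*4,"slot px",(w2pix("scene",[.5474,-.0046,.113])-[230,120])*4)
sv("top",(240,180,340,270),6,"app_t.png")
```

```text
[-0.13261939  0.23640383 -0.36576087]
[ 0.54658993 -0.00507936  0.23163616] tip px [252.67612126 261.8426943 ] slot px [251.47579449 290.60115303]
```

View pics/app.png

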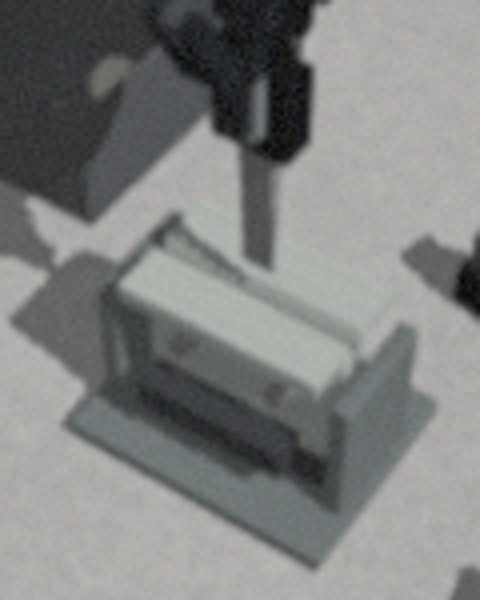

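The tip shows at (258,267), close to its predicted (253,262), and it sits over the slot band at about (255,290). Clear to descend.

Emit:
drive_tool([
  [0.9, 0.1, 0, -0.5, 0],
  [0.9, 0, 0, -1, 0],
  [0.9, 0, 0, -1, 0],
  [0.9, 0, 0, -1, 0],
  [0.9, 0, 0, -0.5, 0],
  [0.9, 0, 0, 0, 0],
])

```text
time: 15.48
eef_pos: [0.5477, -0.0054, 0.1918]
eef_rot: [180.0, -0.0, -68.9]
wrist_force: [-0.1, 0.6, -1.1]
width: 0.0209
gripper_force: 58.7
```

```bash
cat > avg.py <<'E'
from h import *
F=[]
for _ in range(6):
    r.get_image("top");s=r.read_state();F.append(s["wrist_force"])
F=np.array(F);print(s["time"],s["eef_pos"].round(4),F.mean(0).round(2),F.std(0).round(2),s["torque"].round(2))
E
python3 avg.py
```

```text
15.775 [ 0.548  -0.0053  0.1927] [-0.13  0.03 -0.74] [0.52 0.39 0.76] [-0.03  0.12  0.  ]
```

Emit:
drive_tool([
  [0.9, 0, 0, -0.5, 0],
  [0.9, 0, 0, -0.5, 0],
  [0.9, 0, 0, 0, 0],
])

```text
time: 16.15
eef_pos: [0.5475, -0.0053, 0.1814]
eef_rot: [179.9, 0.0, -68.9]
wrist_force: [-0.1, 0.2, -1.0]
width: 0.0213
gripper_force: 58.7
```

```bash
python3 avg.py
```

```text
16.45 [ 0.5479 -0.0053  0.1824] [-0.32  0.29 -0.6 ] [0.33 0.51 0.28] [-0.04  0.08 -0.04]
```

Emit:
drive_tool([
  [0.9, 0, 0, -0.3, 0],
  [0.9, 0, 0, -0.3, 0],
  [0.9, 0, 0, 0, 0],
])

```text
time: 16.82
eef_pos: [0.5477, -0.0053, 0.1759]
eef_rot: [180.0, 0.0, -68.9]
wrist_force: [-1.0, -1.2, -1.8]
width: 0.0212
gripper_force: 58.8
```

```bash
python3 avg.py
```

```text
17.125 [ 0.5478 -0.0053  0.176 ] [-0.19 -0.15 -1.79] [0.22 0.67 0.13] [-0.12 -0.06 -0.  ]
```

Emit:
drive_tool([
  [0.9, 0, 0, -0.3, 0],
  [0.9, 0, 0, -0.3, 0],
  [0.9, 0, 0, 0, 0],
])

```text
time: 17.5
eef_pos: [0.5479, -0.0054, 0.1703]
eef_rot: [-180.0, -0.0, -68.9]
wrist_force: [0.0, -0.6, 0.9]
width: 0.0216
gripper_force: 59.2
```

```bash
python3 avg.py
```

```text
17.8 [ 0.5479 -0.0053  0.1703] [ 0.21 -0.58  0.9 ] [0.51 0.31 0.31] [-0.24 -0.07  0.04]
```

Emit:
drive_tool([
  [0.9, 0, 0, -0.2, 0],
  [0.9, 0, 0, -0.2, 0],
  [0.9, 0, 0, 0, 0],
])

```text
time: 18.18
eef_pos: [0.5479, -0.0053, 0.1663]
eef_rot: [180.0, -0.0, -68.9]
wrist_force: [-1.3, -0.2, 2.0]
width: 0.0212
gripper_force: 59.3
```

```bash
python3 avg.py
```

```text
18.475 [ 0.5479 -0.0053  0.1663] [-0.   -0.3   2.48] [0.54 0.42 0.33] [-0.13 -0.04  0.04]
```

Emit:
drive_tool([
  [0.9, 0, 0, -0.2, 0],
  [0.9, 0, 0, -0.2, 0],
  [0.9, 0, 0, 0, 0],
])

```text
time: 18.85
eef_pos: [0.5479, -0.0053, 0.1622]
eef_rot: [180.0, -0.0, -68.9]
wrist_force: [-0.1, -0.4, 4.0]
width: 0.0213
gripper_force: 59.5
```

```bash
python3 avg.py
```

```text
19.15 [ 0.5479 -0.0053  0.1622] [-0.11 -0.25  3.45] [0.64 0.42 0.44] [-0.19 -0.09 -0.02]
```

Emit:
drive_tool([
  [0.9, 0, 0, -0.1, 0],
  [0.9, 0, 0, 0, 0],
  [0.9, 0, 0, 0, 0],
  [0.9, 0, 0, 0, 0],
  [0.9, 0, 0, 0, 0],
])

```text
time: 19.77
eef_pos: [0.5479, -0.0053, 0.1614]
eef_rot: [-180.0, -0.0, -68.9]
wrist_force: [0.0, 0.0, 5.6]
width: 0.0214
gripper_force: 59.5
```

```bash
python3 avg.py; python3 -c "
from h import *
im=cv2.cvtColor(np.asarray(r.get_image('scene')),cv2.COLOR_RGB2BGR)
cv2.imwrite('pics/fin.png',cv2.convertScaleAbs(im,alpha=1.4))"
```

```text
20.075 [ 0.5479 -0.0053  0.1614] [0.46 0.06 4.91] [0.42 0.49 0.28] [ 0.   -0.04  0.06]
```

View pics/fin.png

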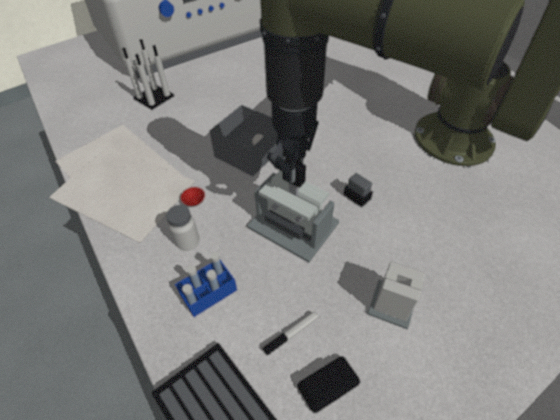

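The gauge is upright in the slot at (292,185), the stand at (395,290) is empty, and the bystanders haven't moved. The drag is a steady 5 N or so. Handing in.

```bash
python3 -c "
from station import r
print(r.hand_in())"
```

```text
the job is handed in; nothing more can be done
None
```

I handed the job in at about 20 s: both paper balls are in the bin, and the gauge is still gripped and held still near mid-slot, its tip about 44 mm below the throat with about 5 N of drag. I estimate the sprung plate is about 1.5 mm open, bystanders look unmoved, and no verdict came back.

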